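# Clip a breaker onto the control panel's rail and butt it against the contactor

### The arm

A 7-joint arm with a two-finger parallel gripper is mounted at the origin on a cart in front of the work surface, level with it; the furniture and walls round the work are solid. World frame = base frame: x ahead of the robot, y to its left, z up, the work surface at z = 0. Lengths are in m, angles in degrees, forces in N, time in s.
With the tool pointing down it reaches from about 0.425 to 0.875 m from the base axis. Payload 4.7 kg.
Tool frame: the origin (TCP) lies at the very end of the fingers, on their centre line; the grasp point (between the pads) lies env.hold_point_z behind it (env.hold_point_z is the distance from the TCP to the grasp point, in m); z points along the fingers, y is the line along which they close (so a half turn about z gives the same grasp; the last joint's range is limited). The gripper opens to 87 mm and grips with 3 to 60 N. Pads are 19 mm wide; open, the fingers measure 117 mm over their backs; the gripper's body (75 mm by 190 mm) begins 51 mm behind the grasp point.
Start: joints at [-69.208, 18.392, -4.016, 83.108, 1.295, 78.541, -3.26], TCP at [0.222, 0.611, 0.223] pointing down, gripper open.
Joint ranges: [-163.93, 163.93], [-17.29, 119.83], [-79.2, 71.16], [3.27, 140.29], [-89.18, 269.18], [5.43, 117.66], [-154.24, 154.24]. Speed limits (degrees/s): [147.25, 147.25, 180, 180, 180, 180, 180].

### API

Orientations are given as [roll, pitch, yaw] about the fixed x, y, z axes, in that order (R = Rz(yaw) Ry(pitch) Rx(roll)).
In Python, from cell import env gives the robot as it stands.
- The arm moves only by the shell command python3 -m jog 'ROWS' [FORCE]. ROWS is JSON, a list of rows, each an object with "dp": the shift along the tool's x, y, z in cm, a list of three; "twist": the turn about the tool's z in degrees; "fingers": the opening, from 0 (shut) to 1 (fully open). A call has 1 to 8 rows; each row is the pose to reach, as a shift and turn from the pose commanded when the call began, along the tool's axes at that moment; what a row does not reach only later rows make up. A row lasts 1/8 s, in which the tool goes at most 62.5 mm and 10.7 degrees, less where a joint would pass 70% of its speed; a pose out of reach is approached as far as the arm can. A call with a gripper value outside its range is refused whole. The fingers move at their own pace and stop on an object; FORCE is the grip in N (left out, the last holds). Time passes only in rows, so rows that repeat a pose let the fingers close. It gives the time, the measured TCP pose, the force, the opening and the grip force at its end, in the units of the state.
- env.get_obs(): the state, without advancing time (a new reading comes with each control period).
- env.read_camera(name): name is "side" or "top" or "wrist"; returns a dict with "pixels" (480x640x3 uint8, blue, green, red), "depth" (480x640 float32, m along the optical axis (not along the pixel's ray), 0 where there is no reading), "fx", "fy", "cx", "cy" (pixels), "k1" (the pictures are not rectified: a ray, as slopes to the right and down, at radius r is drawn at 1 + k1 r^2 times it, then the intrinsics apply), "rvec" (rotation vector, rad) and "tvec" (3), from world to camera coordinates, as OpenCV has them. Camera axes: x right, y down, z forward; pixel columns grow to the right and rows downward; lengths in m; the calibration is good to about 2 mm. A picture is of the moment at which its call begins.
- env.sign_off(): hands the job in; it is judged then, once.
The state is a dict: "time_s": time; "qpos": joint angles; "joint_velocities": joint speeds; "effort": joint torques, N m; "tool_pos": TCP position; "tool_rot": TCP orientation; "force": force on the tool from outside, world axes, zero at the start; "wrist_torque": the same for the moment, N m; "grip_width": finger opening in m; "grasp_force": force on a finger pad.
Only numpy, scipy, OpenCV 4.12 (cv2) and the standard library are available. Lean on these libraries where they do the work, as an engineer would, in place of code of your own. Each camera call takes 0.05 s, during which the arm holds its last target. There are 200 camera calls.

### The job

Fit the loose two-pole breaker onto the mounting rail of the control panel that lies on the board: tilt it, hook its fixed lip under the rail's far edge, then rock it down until its sprung foot clicks under the near edge and it sits flat. Then slide it along the rail until its side butts against the contactor (the tall device already on the rail, not the low end clamp) and let go. Go by feel: press firmly near the foot end and push only as hard as needed, never ram or force it, and leave the tools lying around where they are.

Things in the scene. Friction and masses are not known exactly. Their poses are not given: they have to be found in the camera images.
- breaker_mid (a point): Centre of the loose light-grey two-pole breaker (240 g, black toggle on top), 35 mm above its underside. Axes: x to its hook end, y across its 36 mm wide flat sides, z up. Raised nose (|x| < 22.5 mm) 70 mm high, the place to grip across; lower shoulders out to |x| = 46 mm, 53 mm high. Starts upright on the board, hook end away from the robot within 0.5 rad.
- seat_edge (a point): Far end of the breaker's flat seat face, which lands on the rail: x = +14 mm, 9 mm above its underside, at mid width; axes as breaker_mid. The face runs from here to x = -46 mm; beyond x = +14 mm the underside is relieved by 2 mm.
- lip (a point): Upper corner of the tip of the breaker's fixed hook lip (x = +14.3 mm, 4.9 mm above its underside). The lip points to -x from a wall at x = 17.9 to 22 mm that reaches down to the underside. Tilted 0.25 to 0.4 rad (-x end high) the slot above the lip takes the rail's edge with about 1.5 mm to spare. Clipped on, this point is 14 mm from the rail's centre line, 4 mm below its top.
- shoulder (a point): Top of the breaker's shoulder above the sprung foot (x = -39 mm, 53 mm above its underside), the place to press: it clicks at about 12 to 17 N there; pressed at the middle it needs far more. Hooked and let go it rests tilted about 0.24 rad; as it rocks down this point moves about 10 mm down and 9 mm towards -x, so move with it: a fingertip going straight down drags and sticks.
- foot (a joint): Travel (m) of the black sprung foot under the breaker's -x end, outward: about 0 when free (8 N preload), up to 4 mm as its 45 degree face rides over the rail's near edge (14 N), then back to about 0.6 mm once clicked under the edge, where it clamps the rail against the hook wall.
- rail_mid (a point): Middle of the top face of the rail: steel top-hat rail 208 mm long, 35 mm wide over its 2.3 mm thick edges (overhanging 5 mm, edges at x = +-17.5 mm), top 15 mm above the panel's plate. x across the rail, away from the robot (the hook goes under the +x edge), y along it, z up. The grey plate is fixed, with a 25 mm high duct 60 to 78 mm beyond the rail. Seated, breaker_mid is 26 mm above this point.
- contactor_mid (a point): Middle of the contactor fixed near one end of the rail (either end), 37 mm above the rail's top: black block 45 mm wide along the rail, 78 mm across it, light-grey upper part, 84 mm high over the rail. Axes as rail_mid. Butted against it, breaker_mid is 40.5 mm away along the rail. The clipped breaker slides stiffly, at about 5 to 10 N pushed low down, more pushed high up.
- end_clamp_mid (a point): Middle of the grey end clamp fixed near the rail's other end: 9.6 mm wide along the rail, 54 mm across it, 36 mm high over the rail's top. Axes as rail_mid. About 125 mm of bare rail lies between it and the contactor.
- driver: Blue-handled screwdriver, 221 mm long, lying on the board left of the panel; origin under its middle. A bystander.
- plate_offcut: Flat steel offcut 100 x 75 x 8 mm lying behind the panel; origin under its middle. A bystander.

How it is judged:
By the outcome, as a careful person would: the job done as asked, in the order asked, and still so for the second after the job is handed in, with the robot touching nothing.
It also fails if it takes over 58 s, if anything falls off the work surface, if the arm or the gripper's body presses on something with over 40 N, if the wrist force passes 120 N, or if a joint passes its speed limit or range.

## Working session

There is one attempt and no reset: what is moved stays moved. The work goes in short steps, Python scripts to look and compute and a shell command to move; the robot and the scene stay as the last step left them, time stands still between calls to the robot, and variables do not carry over. Pictures are saved under pics/ and viewed, at most 10 in all, crops included, and the job is handed in when it is done.

```bash
ls; mkdir -p pics; python3 - <<'E'
from cell import env
import cv2,numpy as np
print(env.hold_point_z); o=env.get_obs(); print(o)
ims=[]
for n in("top","side"):
    c=env.read_camera(n); np.savez(f"pics/{n}0.npz",**c); 
    R=cv2.Rodrigues(np.array(c["rvec"]))[0]; print(n,c["fx"],c["cx"],c["cy"],c["k1"],(-R.T@np.array(c["tvec"]).ravel()),R[2])
    cv2.imwrite(f"pics/{n}0.png",c["pixels"])
E
```

```text
pics
0.0187
{'time_s': 0.0, 'qpos': array([-69.20602936,  18.4389364 ,  -4.01368261,  83.17540604,
         1.29442454,  78.54111422,  -3.2598225 ]), 'joint_velocities': array([-0.04947494, -0.08321764, -0.08144956, -0.00505539, -0.03881649,
       -0.11897444,  0.0585569 ]), 'effort': array([ 3.87464306e-04, -4.91284096e+01, -4.03589364e-01, -3.12527239e+01,
       -6.37747790e-02,  4.37710178e-02,  1.87242508e-04]), 'tool_pos': array([0.22203718, 0.61030413, 0.22145825]), 'tool_rot': array([-1.79889748e+02,  5.83154216e-03,  1.60014104e+02]), 'force': array([-0.39042596,  0.02339286,  0.57510258]), 'wrist_torque': array([0.01388738, 0.00965836, 0.02126674]), 'grasp_force': 0.0, 'grip_width': 0.08704592883744916}
top 545.9773018426487 309.6417157947029 239.97047531711772 -0.088295635716759 [0.46924377 0.4084933  1.03218862] [ 0.06588845 -0.02948678 -0.99739122]
side 623.6038473621252 326.365747219346 238.13695102583776 -0.087366129164097 [ 0.4913975  -0.31254838  0.71363305] [ 0.0236483   0.74991995 -0.66110576]
```

View pics/top0.png

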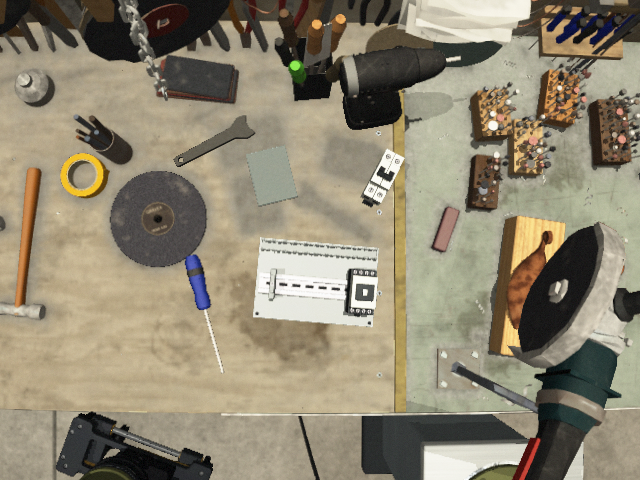

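View pics/side0.png

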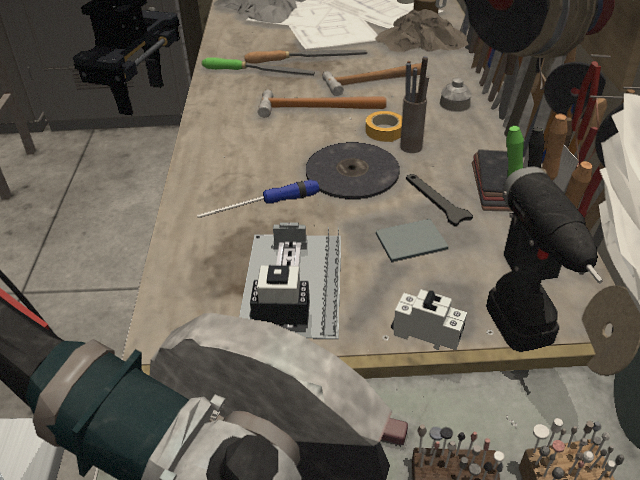

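Top view: breaker at about (383,177), panel at about (315,283), contactor at (363,291) on the right, end clamp at (273,284), and driver and offcut clear. The side view agrees. Next I measure using depth.

```bash
cat > h.py <<'E'
import numpy as np,cv2
def cloud(c):
    K=np.array([[c["fx"],0,c["cx"]],[0,c["fy"],c["cy"]],[0,0,1.]])
    R=cv2.Rodrigues(np.array(c["rvec"],float))[0]; t=np.array(c["tvec"],float).ravel()
    u,v=np.meshgrid(np.arange(640.),np.arange(480.))
    xy=np.stack([(u-c["cx"])/c["fx"],(v-c["cy"])/c["fy"]],-1); s=xy.copy()
    for _ in range(8): s=xy/(1+c["k1"]*(s**2).sum(-1,keepdims=True))
    d=np.asarray(c["depth"])[...,None]
    P=(np.concatenate([s*d,d],-1)-t)@R
    P[d[...,0]==0]=np.nan
    return P
def rect(P):
    (c,wh,a)=cv2.minAreaRect((P[:,:2]*1000).astype(np.float32)); return np.round(c,1),np.round(wh,1),round(a,2)
def project(c,X):
    R=cv2.Rodrigues(np.array(c["rvec"],float))[0]; p=R@np.asarray(X)+np.array(c["tvec"],float).ravel()
    s=p[:2]/p[2]; s=s*(1+c["k1"]*(s@s)); return s*[c["fx"],c["fy"]]+[c["cx"],c["cy"]]
E
python3 - <<'E'
import numpy as np,cv2
from h import *
for n in("top","side"):
    c=dict(np.load(f"pics/{n}0.npz")); P=cloud(c); z=P[...,2]
    m=np.zeros((480,640),bool)
    if n=="top":
        m[140:220,355:405]=1; pan=np.s_[230:330,245:385]
    else:
        m[280:355,385:475]=1; pan=np.s_[220:340,240:345]
    def r(lab,mm):
        k=cv2.connectedComponentsWithStats(mm.astype(np.uint8),connectivity=4)
        i=1+np.argmax(k[2][1:,4]); q=P[k[1]==i]; print(n,lab,len(q),rect(q),np.round(np.median(q[:,2]),4))
    print("board z",np.nanmedian(z[200:230,300:350]))
    r("brk>45",m&(z>.045)); r("brk nose",m&(z>.062)&(z<.076)); r("toggle",m&(z>.076))
    p=np.zeros_like(m); p[pan]=1
    h=np.histogram(z[p],np.arange(-.004,.13,.004)); print(h[0])
    r("cont",p&(z>.09)); r("rail",p&(z>.0185)&(z<.026)); r("plate",p&(z<.012)&(z>.003)); r("clamp",p&(z>.045)&(z<.065))
    # brightness inside breaker for features
E
python3 - <<'E'
import cv2,numpy as np
a=cv2.imread('pics/top0.png')
x=cv2.resize(a[230:335,245:410],None,fx=3.6,fy=3.6,interpolation=cv2.INTER_CUBIC)
y=cv2.resize(a[140:220,345:420],None,fx=2.5,fy=2.5,interpolation=cv2.INTER_CUBIC)
o=np.zeros((600,600,3),np.uint8); o[:x.shape[0],:x.shape[1]]=x[:,:600]; o[385:585,:y.shape[1]]=y
cv2.imwrite('pics/crop1.png',o)
E
```

```text
board z 0.027772585890962945
top brk>45 1176 (array([647.4, 249.6]), array([36.4, 93.9]), 62.45) 0.0834
top brk nose 31 (array([606.9, 271.4]), array([35.2,  2. ]), 59.79) 0.0682
top toggle 1073 (array([647.6, 249.5]), array([36.3, 93.4]), 62.45) 0.0918
[   0    0    0    0    0    0  100 2892 6171 2217  149  166  518  141
   98    9   15   11   14   65   50   70   67  273   44    6    9    8
    6   18  330  204  214]
top cont 937 (array([442.9, 290.7]), array([44.1, 69.3]), 84.97) 0.1201
top rail 12 (array([532.7, 489.3]), array([10.6,  3.9]), 45.57) 0.0254Traceback (most recent call last):
  File "<stdin>", line 17, in <module>
  File "<stdin>", line 12, in r
    return _wrapfunc(a, 'argmax', axis=axis, out=out, **kwds)
    return bound(*args, **kwds)
ValueError: attempt to get argmax of an empty sequence
```

View pics/crop1.png

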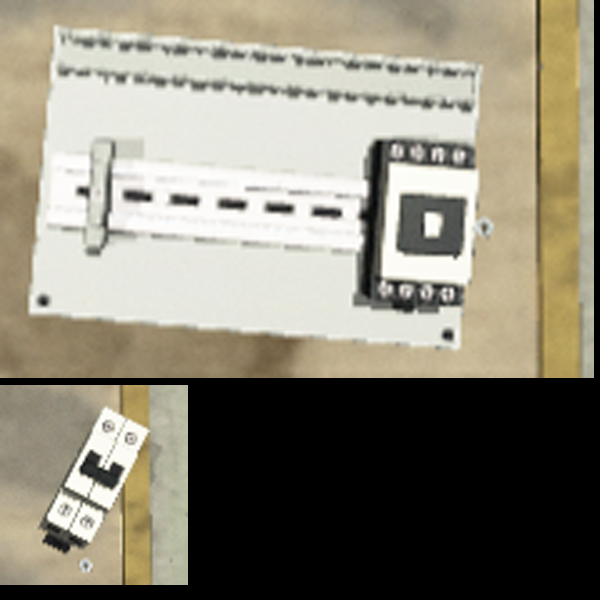

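The crop shows the board top lying well above z=0. The breaker's black foot faces lower left (toward the robot), so its hook end points upper right. I'll redo the measurement with that offset.

```bash
cat > m.py <<'E'
import numpy as np,cv2
from h import *
for n in("top","side"):
    c=dict(np.load(f"pics/{n}0.npz")); P=cloud(c); z=P[...,2]
    x,y=P[...,0],P[...,1]
    def r(lab,mm):
        k=cv2.connectedComponentsWithStats(mm.astype(np.uint8),connectivity=4)
        if len(k[2])<2: print(n,lab,"none");return
        i=1+np.argmax(k[2][1:,4]); q=P[k[1]==i]; print(n,lab,len(q),rect(q),np.round(np.median(q[:,2]),4))
    b=(abs(x-.647)<.07)&(abs(y-.25)<.06)
    r("board near",(abs(x-.62)<.02)&(abs(y-.33)<.02)); r("offcut",(abs(x-.64)<.02)&(abs(y-.46)<.03)&(z>.03))
    r("brk>64",b&(z>.064)); r("nose",b&(z>.092)&(z<.102)); r("shoulder",b&(z>.076)&(z<.086)); r("toggle",b&(z>.103))
    p=(x>.37)&(x<.56)&(y>.26)&(y<.51)
    w=P[p&(z<.04)&(z>.02)]
    h=np.histogram(z[p],np.arange(.02,.14,.002)); print([(round(1000*e),int(k)) for k,e in zip(*h) if k>40])
    r("cont",p&(z>.115)); r("rail",p&(z>.039)&(z<.052)); r("clamp",p&(z>.074)&(z<.09)); r("duct",p&(x>.5)&(z>.048)&(z<.062))
    # rail strip between
    s=p&(y>.34)&(y<.43)&(z>.039)&(z<.055); q=P[s]; print("rail z",np.percentile(q[:,2],[10,50,90]))
    for y0 in np.arange(.34,.44,.02):
        t=q[abs(q[:,1]-y0)<.006]; print(round(y0,3),np.percentile(t[:,0],[2,50,98]))
E
python3 m.py
```

```text
top board near 442 (array([620.3, 330. ]), array([39.1, 37.7]), 0.16) 0.0275
top offcut 659 (array([640.2, 460.1]), array([39.5, 59.6]), 0.09) 0.0362
top brk>64 1116 (array([647.5, 249.6]), array([36.3, 93.8]), 62.45) 0.0855
top nose 457 (array([647.5, 249.6]), array([36. , 46.2]), 63.16) 0.0976
top shoulder 294 (array([617.5, 265.2]), array([36.1, 25.3]), 61.87) 0.0807
top toggle 75 (array([642.8, 252.3]), array([25.8,  9.9]), 62.73) 0.1063
[(22, 112), (24, 779), (26, 2233), (28, 3080), (30, 3174), (32, 1705), (34, 498), (36, 98), (38, 51), (42, 133), (44, 286), (46, 232), (48, 79), (50, 60), (52, 66), (74, 53), (86, 50), (88, 141), (90, 132), (116, 90), (118, 240), (120, 163), (122, 41), (124, 90), (126, 124), (128, 58)]
top cont 826 (array([443.8, 290.1]), array([43.2, 54. ]), 85.35) 0.1207
top rail 298 (array([437.2, 377.5]), array([128.3,   7.4]), 85.39) 0.0456
top clamp 149 (array([456.7, 446.1]), array([ 9.5, 49.7]), 85.35) 0.0788
top duct 5 (array([524.8, 327.1]), array([5.7, 1.5]), 64.12) 0.0502
rail z [0.04287828 0.04577833 0.05030641]
0.34 [0.43156619 0.45949085 0.52524438
[... 957 characters left out ...]
4), (94, 45), (96, 44), (98, 45), (100, 51), (104, 45), (106, 44), (108, 45), (110, 43), (112, 48), (114, 50), (116, 200), (118, 308), (120, 65), (124, 174), (126, 108)]
side cont 948 (array([443.7, 288.3]), array([45.4, 54.4]), 84.71) 0.1193
side rail 367 (array([456.5, 414.3]), array([52.2, 62.5]), 0.5) 0.0449
side clamp 775 (array([443.5, 287.5]), array([47.9, 78.5]), 85.93) 0.0865
side duct 36 (array([516.1, 430.1]), array([72.8,  1.7]), 85.51) 0.0511
rail z [0.04304311 0.04514063 0.05173973]
0.34 [0.50869787 0.51693796 0.52527492]
0.36 [0.50982266 0.52586872 0.52793891]
0.38 [0.44580992 0.51180962 0.52907991]
0.4 [0.43581247 0.46406076 0.53007458]
0.42 [0.43706612 0.46577955 0.53117074]
```

```bash
cat > go.py <<'E'
import sys,numpy as np
from cell import env
from scipy.spatial.transform import Rotation as R
x,y,z,yaw=map(float,sys.argv[1:5])   # mm, deg
o=env.get_obs(); p=np.array(o["tool_pos"])*1000; r=R.from_euler("xyz",o["tool_rot"],degrees=True)
print("now",p.round(1),np.round(o["tool_rot"],2),"F",np.round(o["force"],1),"t",round(o["time_s"],2))
print("dp cm",(r.inv().apply(np.array([x,y,z])-p)/10).round(2),"twist",round(-((yaw-o["tool_rot"][2]+180)%360-180),1))
E
python3 go.py 637 255 180 152.5
```

```text
now [222.  610.4 221.6] [-179.9     0.    160.01] F [-0.2  0.8 -0.6] t 0.1
dp cm [-51.14 -19.21   4.2 ] twist 7.5
```

```bash
python3 -m jog '[{"dp":[-6,-2.3,0],"twist":2,"fingers":0.75},{"dp":[-12,-4.5,0],"twist":4,"fingers":0.75},{"dp":[-51.1,-19.2,0],"twist":7.5,"fingers":0.75},{"dp":[-51.1,-19.2,0],"twist":7.5,"fingers":0.75},{"dp":[-51.1,-19.2,0],"twist":7.5,"fingers":0.75},{"dp":[-51.1,-19.2,4],"twist":7.5,"fingers":0.75},{"dp":[-51.1,-19.2,4],"twist":7.5,"fingers":0.75},{"dp":[-51.1,-19.2,4],"twist":7.5,"fingers":0.75}]'; python3 go.py 637 255 180 152.5
```

```text
time_s: 1.1
tool_pos: [0.6009, 0.286, 0.1902]
tool_rot: [-180.0, -0.0, 152.5]
force: [1.4, 0.4, -0.3]
grip_width: 0.0654
grasp_force: 0.0
now [600.9 286.  190.2] [-1.7999e+02 -2.0000e-02  1.5254e+02] F [ 1.4  0.4 -0.3] t 1.1
dp cm [-4.63 -1.09  1.02] twist 0.0
```

```bash
python3 -m jog '[{"dp":[-4.5,-1.1,1],"twist":0,"fingers":0.75},{"dp":[-4.5,-1.1,1],"twist":0,"fingers":0.75},{"dp":[-4.5,-1.1,1],"twist":0,"fingers":0.75}]'; python3 go.py 637 255 170 152.5; python3 - <<'E'
from cell import env
import cv2,numpy as np
from h import *
c=env.read_camera("wrist"); np.savez("pics/w1.npz",**c); cv2.imwrite("pics/w1.png",c["pixels"])
P=cloud(c); z=P[...,2]; b=(abs(P[...,0]-.647)<.07)&(abs(P[...,1]-.25)<.06)
for l,m in(("all",b&(z>.064)),("nose",b&(z>.092)&(z<.102)),("board",b&(z<.04))):
    q=P[m]; print(l,len(q), rect(q) if len(q) else '',np.median(q[:,2]))
E
```

```text
time_s: 1.48
tool_pos: [0.6341, 0.2576, 0.1803]
tool_rot: [-180.0, -0.1, 152.5]
force: [-0.1, 0.8, 0.4]
grip_width: 0.0651
grasp_force: 0.0
now [634.1 257.6 180.3] [-1.7999e+02 -9.0000e-02  1.5253e+02] F [-0.1  0.8  0.4] t 1.48
dp cm [-0.38 -0.09  1.03] twist 0.0
all 79534 (array([636.7, 237.6]), array([130.1, 101.9]), 62.55) 0.2748720211907878
nose 2635 (array([647.6, 249.1]), array([36. , 45.2]), 62.15) 0.09735864760365766
board 13159 (array([647., 250.]), array([140., 120.]), 0.01) 0.02735251803996865
```

View pics/w1.png

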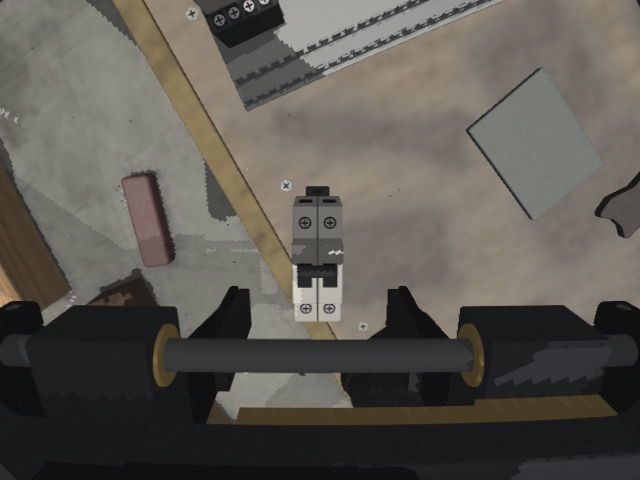

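```bash
python3 go.py 636 255 68 152.5; python3 -m jog '[{"dp":[-0.25,-0.15,5],"twist":0,"fingers":0.75},{"dp":[-0.25,-0.15,10],"twist":0,"fingers":0.75},{"dp":[-0.25,-0.15,11.2],"twist":0,"fingers":0.75},{"dp":[-0.25,-0.15,11.2],"twist":0,"fingers":0.75},{"dp":[-0.25,-0.15,11.2],"twist":0,"fingers":0.35},{"dp":[-0.25,-0.15,11.2],"twist":0,"fingers":0.35},{"dp":[-0.25,-0.15,11.2],"twist":0,"fingers":0.35},{"dp":[-0.25,-0.15,11.2],"twist":0,"fingers":0.35}]' 4; python3 go.py 636 255 68 152.5
```

```text
now [633.7 258.6 180.7] [ 1.7997e+02 -8.0000e-02  1.5263e+02] F [-0.7  0.6 -0. ] t 1.52
dp cm [-0.39 -0.22 11.27] twist 0.1
time_s: 2.52
tool_pos: [0.6366, 0.2546, 0.0695]
tool_rot: [179.9, 0.0, 152.5]
force: [0.3, 0.4, 2.6]
grip_width: 0.0357
grasp_force: 4.0
now [636.6 254.6  69.5] [1.7994e+02 3.0000e-02 1.5252e+02] F [0.3 0.4 2.6] t 2.52
dp cm [0.07 0.   0.15] twist 0.0
```

```bash
python3 -m jog '[{"dp":[0,0,-0.2],"twist":0,"fingers":0.3},{"dp":[0,0,-0.4],"twist":0,"fingers":0.3},{"dp":[0,0,-0.6],"twist":0,"fingers":0.3},{"dp":[0,0,-0.8],"twist":0,"fingers":0.3},{"dp":[0,0,-1],"twist":0,"fingers":0.3},{"dp":[0,0,-1.15],"twist":0,"fingers":0.3},{"dp":[0,0,-1.15],"twist":0,"fingers":0.3}]' 3; cat > tilt.py <<'E'
from cell import env
import cv2,numpy as np,sys
from h import *
n,out=sys.argv[1],sys.argv[2]
c=env.read_camera(n); np.savez(f"pics/{out}.npz",**c); cv2.imwrite(f"pics/{out}.png",c["pixels"])
E
python3 tilt.py side s2; python3 - <<'E'
import cv2; a=cv2.imread('pics/s2.png')[180:400,330:540]; cv2.imwrite('pics/s2c.png',cv2.resize(a,None,fx=2.6,fy=2.6))
E
```

```text
time_s: 3.4
tool_pos: [0.6364, 0.2543, 0.0807]
tool_rot: [180.0, 0.0, 152.5]
force: [-0.9, -0.2, 0.3]
grip_width: 0.0359
grasp_force: 3.0
```

View pics/s2c.png

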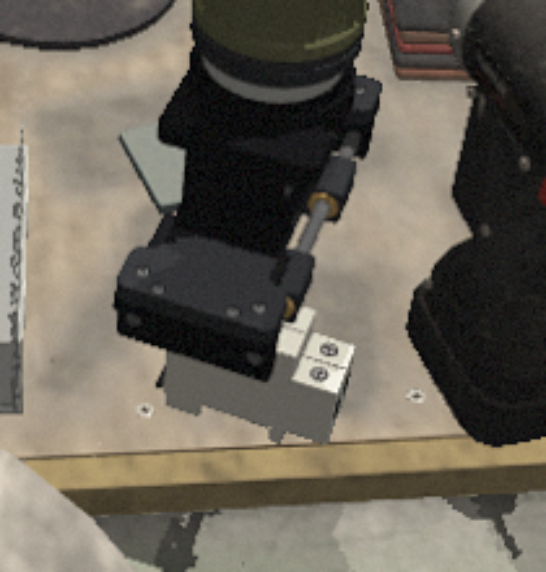

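The side crop shows the gripper on the nose. The hook-end shoulder, with screws near (325,362), looks tilted down. I'll measure the tilt from depth.

```bash
cat > tl.py <<'E'
import sys,numpy as np
from cell import env
from h import *
# args: camera, breaker yaw deg ; uses tool pos; grip xb=-12.5
import cv2
n,yaw=sys.argv[1],np.radians(float(sys.argv[2])); lo,hi=map(float,sys.argv[3:5])
c=env.read_camera(n); P=cloud(c)*1000; t=np.array(env.get_obs()["tool_pos"])*1000
ex=np.array([np.cos(yaw),np.sin(yaw)]); ey=np.array([-ex[1],ex[0]])
d=P[...,:2]-t[:2]; a=d@ex; b=d@ey; z=P[...,2]
br=c["pixels"].min(-1)
for s in range(int(lo),int(hi),3):
    m=(a>=s)&(a<s+3)&(abs(b)<14)&(z>t[2]-60)&(z<t[2]+25)&(br>120)
    if m.sum()>3: print(s+1.5,m.sum(),"z-tcp",np.percentile(z[m]-t[2],[10,50,90]).round(1))
E
python3 tl.py side -27.5 10 70; python3 tl.py wrist -27.5 -60 0
```

```text
14.5 5 z-tcp [-55.1 -54.9 -53.4]
17.5 4 z-tcp [-55.8 -54.  -53.5]
23.5 20 z-tcp [-53.8  16.   17. ]
26.5 24 z-tcp [14.1 16.4 17.4]
29.5 33 z-tcp [15.2 16.3 17.7]
32.5 34 z-tcp [15.4 16.6 17.4]
35.5 53 z-tcp [-2.3  0.9 16.7]
38.5 44 z-tcp [-54.3  -1.1   0.5]
41.5 38 z-tcp [-18.2  -0.7   0.7]
44.5 32 z-tcp [-3.1 -0.5  0.8]
47.5 25 z-tcp [-2.5 -0.8  0.2]
50.5 26 z-tcp [-2.1 -1.   0.5]
53.5 31 z-tcp [-2.1 -0.9  0.4]
56.5 38 z-tcp [-2.7 -0.8  0.5]
59.5 38 z-tcp [-54.2 -52.4  -0.1]
62.5 23 z-tcp [-54.8 -54.1 -52.5]
65.5 17 z-tcp [-56.1 -54.8 -53. ]
68.5 19 z-tcp [-55.1 -54.  -52.6]
-58.5 244 z-tcp [-54.  -53.2 -52.4]
-55.5 261 z-tcp [-54.2 -53.2 -52.5]
-52.5 207 z-tcp [-54.1 -53.3 -52.4]
-49.5 183 z-tcp [-54.2 -53.3 -52.3]
-46.5 235 z-tcp [-54.  -53.2 -52.4]
-43.5 245 z-tcp [-54.1 -53.2 -52.3]
-40.5 200 z-tcp [-54.2 -53.3 -52.4]
-37.5 61 z-tcp [-54.  -53.2 -52.5]
-34.5 59 z-tcp [-54.3 -53.3 -52.7]
-31.5 34 z-tcp [-54.1 -53.3 -52.7]
```

The breaker is still level: the pads slid up the nose, because a 3 N grip there tips too little. I'll regrip lower and nearer the foot end, where gravity gives much more tipping moment.

```bash
python3 -m jog '[{"dp":[0,0,0],"twist":0,"fingers":0.6},{"dp":[0,0,0],"twist":0,"fingers":0.6},{"dp":[1.75,0,1],"twist":0,"fingers":0.6},{"dp":[1.75,0,3.2],"twist":0,"fingers":0.6},{"dp":[1.75,0,3.2],"twist":0,"fingers":0.3},{"dp":[1.75,0,3.2],"twist":0,"fingers":0.3},{"dp":[1.75,0,3.2],"twist":0,"fingers":0.3},{"dp":[1.75,0,3.2],"twist":0,"fingers":0.3}]' 8
python3 -m jog '[{"dp":[0,0,-0.3],"twist":0,"fingers":0.3},{"dp":[0,0,-0.6],"twist":0,"fingers":0.3},{"dp":[0,0,-0.9],"twist":0,"fingers":0.3},{"dp":[0,0,-1.2],"twist":0,"fingers":0.3},{"dp":[0,0,-1.5],"twist":0,"fingers":0.3},{"dp":[0,0,-1.7],"twist":0,"fingers":0.3},{"dp":[0,0,-1.7],"twist":0,"fingers":0.3}]' 8
python3 tl.py side -27.5 30 80
```

```text
time_s: 4.55
tool_pos: [0.6216, 0.2624, 0.0495]
tool_rot: [179.9, 0.1, 152.5]
force: [1.3, -1.2, 2.4]
grip_width: 0.036
grasp_force: 8.0
time_s: 5.42
tool_pos: [0.6209, 0.2626, 0.0658]
tool_rot: [180.0, 0.0, 152.5]
force: [0.2, -0.0, -0.7]
grip_width: 0.036
grasp_force: 8.0
43.5 5 z-tcp [-40.5 -39.4 -39.1]
58.5 26 z-tcp [ 9.  10.5 11.9]
61.5 32 z-tcp [ 8.5  9.6 10.7]
64.5 29 z-tcp [ 7.5  8.7 10.2]
67.5 32 z-tcp [-39.3   7.6   9.4]
70.5 54 z-tcp [-39.7   5.4   7.3]
73.5 61 z-tcp [-39.7   3.8   7.1]
76.5 58 z-tcp [-39.4   3.3   6. ]
79.5 22 z-tcp [-39.4 -38.8 -37.9]
```

```bash
python3 -m jog '[{"dp":[0,0,0],"twist":0,"fingers":0.3},{"dp":[0,0,0],"twist":0,"fingers":0.3},{"dp":[0,0,-3],"twist":0,"fingers":0.3},{"dp":[0,0,-7],"twist":0,"fingers":0.3},{"dp":[0,0,-11],"twist":0,"fingers":0.3},{"dp":[0,0,-12.5],"twist":0,"fingers":0.3},{"dp":[0,0,-12.5],"twist":0,"fingers":0.3}]' 40
python3 tl.py side -27.5 30 82; python3 go.py 441.5 361 180 175.35
```

```text
time_s: 6.35
tool_pos: [0.6209, 0.2626, 0.1904]
tool_rot: [180.0, 0.0, 152.5]
force: [0.3, -0.3, -3.8]
grip_width: 0.0362
grasp_force: 40.0
58.5 26 z-tcp [ 9.8 11.4 12.2]
61.5 41 z-tcp [ 9.6 10.8 11.7]
64.5 30 z-tcp [ 8.3 10.1 11.1]
67.5 32 z-tcp [ 7.6  9.1 10.4]
70.5 37 z-tcp [6.7 7.7 9.6]
73.5 38 z-tcp [5.6 6.9 7.9]
76.5 39 z-tcp [4.8 5.7 6.8]
79.5 7 z-tcp [3.5 4.2 5.6]
now [620.1 262.3 188.9] [-1.7992e+02 -7.0000e-02  1.5252e+02] F [-1.4  0.4 -4.5] t 6.4
dp cm [20.4   0.52  0.91] twist -22.8
```

```bash
python3 -m jog '[{"dp":[3,0,0],"twist":-4,"fingers":0.3},{"dp":[9,0.2,0],"twist":-12,"fingers":0.3},{"dp":[15,0.4,0],"twist":-18,"fingers":0.3},{"dp":[19,0.5,0],"twist":-22,"fingers":0.3},{"dp":[20.4,0.5,1],"twist":-22.8,"fingers":0.3},{"dp":[20.4,0.5,2],"twist":-22.8,"fingers":0.3},{"dp":[20.4,0.5,3],"twist":-22.8,"fingers":0.3},{"dp":[20.4,0.5,3],"twist":-22.8,"fingers":0.3}]' 40
python3 go.py 441.5 361 80 175.35; python3 tilt.py wrist w3;python3 tilt.py side s3; python3 - <<'E'
import cv2,numpy as np
a=cv2.imread('pics/w3.png');b=cv2.imread('pics/s3.png')[130:370,190:430]
cv2.imwrite('pics/ws3.png',np.hstack([cv2.resize(a[:,100:540],(400,436)),cv2.resize(b,(400,436))]))
import sys; sys.path.insert(0,'.')
from h import *
P=cloud(dict(np.load('pics/w3.npz')))*1000; z=P[...,2]
q=P[(abs(P[...,0]-445)<60)&(abs(P[...,1]-395)<30)&(z>40)&(z<52)]
for y0 in range(330,440,10):
    t=q[abs(q[:,1]-y0)<4]
    if len(t)>20: print(y0,np.percentile(t[:,0],[1,5,50,95,99]).round(1),np.median(t[:,2]).round(1),len(t))
E
```

```text
time_s: 7.4
tool_pos: [0.4429, 0.359, 0.1586]
tool_rot: [-179.8, -0.1, 175.1]
force: [-0.6, -0.9, -4.8]
grip_width: 0.036
grasp_force: 40.0
now [442.9 359.  158.6] [-1.7985e+02 -9.0000e-02  1.7513e+02] F [-0.6 -0.9 -4.8] t 7.4
dp cm [0.14 0.21 7.86] twist -0.2
370 [431.3 431.6 434.7 438.1 438.5] 45.4 104
380 [432.2 432.4 435.3 439.  439.3] 45.4 103
390 [433.  433.3 440.  467.2 467.9] 45.3 210
400 [433.7 434.3 461.3 467.9 468.6] 45.3 216
410 [434.7 435.  462.3 468.9 469.8] 45.4 214
420 [435.5 435.8 463.3 469.9 470.4] 45.4 215
```

View pics/ws3.png

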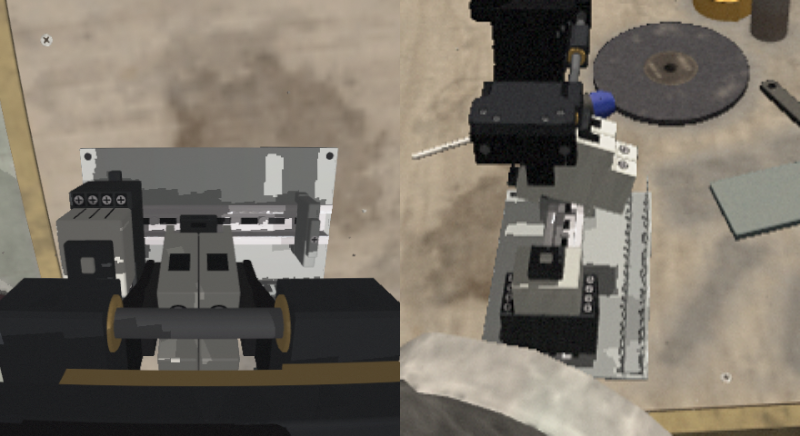

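Left half (wrist): the tilted breaker sits over bare rail between the contactor (about 95,240) and the clamp (about 310,235). Right half (side): the hook end is down at about 30 percent tilt. I'll descend just beyond the far edge and feel for the plate.

```bash
python3 -m jog '[{"dp":[0.3,0.2,3],"twist":-0.2,"fingers":0.3},{"dp":[0.3,0.2,6],"twist":-0.2,"fingers":0.3},{"dp":[0.3,0.2,7.5],"twist":-0.2,"fingers":0.3},{"dp":[0.3,0.2,8.2],"twist":-0.2,"fingers":0.3},{"dp":[0.3,0.2,8.5],"twist":-0.2,"fingers":0.3},{"dp":[0.3,0.2,8.5],"twist":-0.2,"fingers":0.3}]' 40; python3 go.py 440 361 68.5 175.35
```

```text
time_s: 8.25
tool_pos: [0.4398, 0.3637, 0.0762]
tool_rot: [179.9, 0.1, 175.5]
force: [0.4, -0.3, -3.6]
grip_width: 0.0357
grasp_force: 40.0
now [439.8 363.7  76.2] [1.7994e+02 6.0000e-02 1.7551e+02] F [ 0.4 -0.3 -3.6] t 8.25
dp cm [-0.04 -0.27  0.77] twist 0.2
```

```bash
python3 -m jog '[{"dp":[0,-0.1,0.3],"twist":0.1,"fingers":0.3},{"dp":[0,-0.1,0.5],"twist":0.1,"fingers":0.3},{"dp":[0,-0.1,0.6],"twist":0.1,"fingers":0.3},{"dp":[0,-0.1,0.6],"twist":0.1,"fingers":0.3}]' 40; python3 -m jog '[{"dp":[0,0,0.08],"twist":0,"fingers":0.3},{"dp":[0,0,0.08],"twist":0,"fingers":0.3}]' ; python3 -m jog '[{"dp":[0,0,0.08],"twist":0,"fingers":0.3},{"dp":[0,0,0.08],"twist":0,"fingers":0.3}]'; python3 -m jog '[{"dp":[0,0,0.08],"twist":0,"fingers":0.3},{"dp":[0,0,0.08],"twist":0,"fingers":0.3}]'
```

```text
time_s: 8.75
tool_pos: [0.4391, 0.3629, 0.0708]
tool_rot: [179.9, 0.0, 175.4]
force: [-4.1, -1.3, 5.2]
grip_width: 0.0356
grasp_force: 40.0
time_s: 9.0
tool_pos: [0.4391, 0.3632, 0.0708]
tool_rot: [179.9, 0.0, 175.4]
force: [-5.5, -2.1, 9.3]
grip_width: 0.0356
grasp_force: 40.0
time_s: 9.25
tool_pos: [0.4392, 0.3635, 0.0707]
tool_rot: [179.9, 0.0, 175.4]
force: [-6.0, -1.4, 11.7]
grip_width: 0.0355
grasp_force: 40.0
time_s: 9.5
tool_pos: [0.4392, 0.3638, 0.0706]
tool_rot: [179.8, 0.0, 175.4]
force: [-6.5, -3.1, 16.4]
grip_width: 0.0356
grasp_force: 40.0
```

Contact came about 4 mm early with a push toward -x, which fits the breaker's far end brushing the duct. I'll back off, shift toward the robot and feel again.

```bash
python3 -m jog '[{"dp":[0,0,-0.7],"twist":0,"fingers":0.3},{"dp":[0.2,-0.1,-0.7],"twist":0,"fingers":0.3},{"dp":[0.2,-0.1,-0.7],"twist":0,"fingers":0.3}]' 40; python3 tl.py side -4.65 35 90;  python3 -m jog '[{"dp":[0,0,0.2],"twist":0,"fingers":0.3},{"dp":[0,0,0.3],"twist":0,"fingers":0.3},{"dp":[0,0,0.3],"twist":0,"fingers":0.3}]' ; python3 -m jog '[{"dp":[0,0,0.15],"twist":0,"fingers":0.3},{"dp":[0,0,0.15],"twist":0,"fingers":0.3}]'; python3 tilt.py side s4; python3 - <<'E'
import cv2
cv2.imwrite('pics/s4c.png',cv2.resize(cv2.imread('pics/s4.png')[190:340,220:360],None,fx=4,fy=4))
E
```

```text
time_s: 9.88
tool_pos: [0.4367, 0.3609, 0.0733]
tool_rot: [-180.0, -0.0, 175.4]
force: [1.0, -0.7, -3.4]
grip_width: 0.0359
grasp_force: 40.0
57.5 4 z-tcp [ 8.6  9.6 10.3]
60.5 31 z-tcp [ 8.   9.3 10.8]
63.5 20 z-tcp [7.  8.2 9.5]
66.5 19 z-tcp [5.8 7.5 8.7]
69.5 21 z-tcp [4.8 6.9 8.8]
72.5 26 z-tcp [4.2 5.5 6.3]
75.5 48 z-tcp [-42.7   2.6   5.5]
78.5 37 z-tcp [-43.3 -41.9   4.2]
81.5 25 z-tcp [-43.9 -42.2 -40.8]
84.5 23 z-tcp [-44.  -42.3 -41.4]
87.5 11 z-tcp [-43.8 -41.7 -39.7]
90.5 11 z-tcp [-44.2 -23.8 -22. ]
time_s: 10.3
tool_pos: [0.4375, 0.3616, 0.0713]
tool_rot: [180.0, 0.0, 175.4]
force: [-0.1, -0.6, 0.6]
grip_width: 0.0361
grasp_force: 40.0
time_s: 10.55
tool_pos: [0.4387, 0.3623, 0.0709]
tool_rot: [179.9, 0.2, 175.4]
force: [2.0, -0.2, 4.7]
grip_width: 0.0359
grasp_force: 40.0
```

View pics/s4c.png

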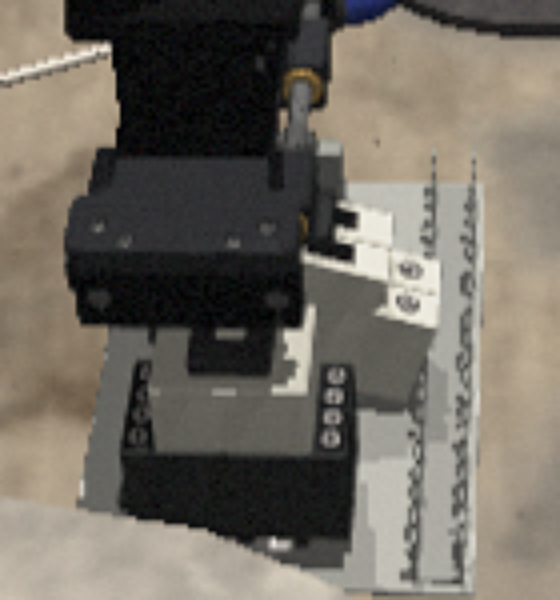

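```bash
python3 -m jog '[{"dp":[0.1,-0.1,-0.06],"twist":0,"fingers":0.3},{"dp":[0.2,-0.1,-0.1],"twist":0,"fingers":0.3},{"dp":[0.3,-0.1,-0.14],"twist":0,"fingers":0.3},{"dp":[0.3,-0.1,-0.14],"twist":0,"fingers":0.3}]' 40; python3 -m jog '[{"dp":[0.1,0,-0.03],"twist":0,"fingers":0.3},{"dp":[0.15,0,-0.05],"twist":0,"fingers":0.3},{"dp":[0.15,0,-0.05],"twist":0,"fingers":0.3}]';  python3 -m jog '[{"dp":[0.1,0,0],"twist":0,"fingers":0.3},{"dp":[0.15,0,0],"twist":0,"fingers":0.3},{"dp":[0.15,0,0],"twist":0,"fingers":0.3}]'
```

```text
time_s: 11.1
tool_pos: [0.4345, 0.3608, 0.0713]
tool_rot: [180.0, 0.1, 175.4]
force: [1.9, 0.5, 5.6]
grip_width: 0.0359
grasp_force: 40.0
time_s: 11.48
tool_pos: [0.4324, 0.3607, 0.0713]
tool_rot: [-180.0, -0.0, 175.4]
force: [1.8, -0.5, 4.4]
grip_width: 0.0357
grasp_force: 40.0
time_s: 11.85
tool_pos: [0.4304, 0.361, 0.0713]
tool_rot: [-180.0, -0.1, 175.4]
force: [0.6, 0.1, 4.5]
grip_width: 0.0355
grasp_force: 40.0
```

```bash
python3 -m jog '[{"dp":[0.1,0,-0.05],"twist":0,"fingers":0.3},{"dp":[0.2,0,-0.05],"twist":0,"fingers":0.3},{"dp":[0.2,0,-0.05],"twist":0,"fingers":0.3}]'; python3 -m jog '[{"dp":[0.1,0,-0.05],"twist":0,"fingers":0.3},{"dp":[0.2,0,-0.05],"twist":0,"fingers":0.3},{"dp":[0.2,0,-0.05],"twist":0,"fingers":0.3}]'
```

```text
time_s: 12.22
tool_pos: [0.4281, 0.361, 0.0714]
tool_rot: [-180.0, -0.1, 175.4]
force: [0.8, 0.2, 2.1]
grip_width: 0.0357
grasp_force: 40.0
time_s: 12.6
tool_pos: [0.4273, 0.3606, 0.0717]
tool_rot: [-180.0, 0.0, 175.4]
force: [3.9, 0.1, -5.4]
grip_width: 0.0358
grasp_force: 40.0
```

```bash
python3 -m jog '[{"dp":[0.05,0,-0.08],"twist":0,"fingers":0.3},{"dp":[0.05,0,-0.12],"twist":0,"fingers":0.3},{"dp":[0.05,0,-0.12],"twist":0,"fingers":0.3}]'; python3 tl.py side -4.65 35 90; python3 tilt.py wrist w5;  python3 - <<'E'
import cv2
cv2.imwrite('pics/w5c.png',cv2.resize(cv2.imread('pics/w5.png')[120:400,130:480],None,fx=2,fy=2))
E
```

```text
time_s: 12.98
tool_pos: [0.4276, 0.3604, 0.073]
tool_rot: [-180.0, 0.1, 175.4]
force: [5.3, 0.2, -7.6]
grip_width: 0.0358
grasp_force: 40.0
60.5 27 z-tcp [10.3 11.9 13.4]
63.5 21 z-tcp [10.1 11.2 12.5]
66.5 21 z-tcp [ 8.2 10.1 11.7]
69.5 26 z-tcp [ 7.1  9.5 10.6]
72.5 49 z-tcp [-44.5   6.4   9.6]
75.5 54 z-tcp [-44.2 -17.8   8.4]
78.5 34 z-tcp [-44.4 -42.4   7.1]
81.5 7 z-tcp [-43.7 -23.1 -19.6]
84.5 18 z-tcp [-43.4 -42.5 -40.8]
87.5 25 z-tcp [-43.8 -42.2 -41. ]
90.5 26 z-tcp [-43.3 -42.2 -40.4]
```

View pics/w5c.png

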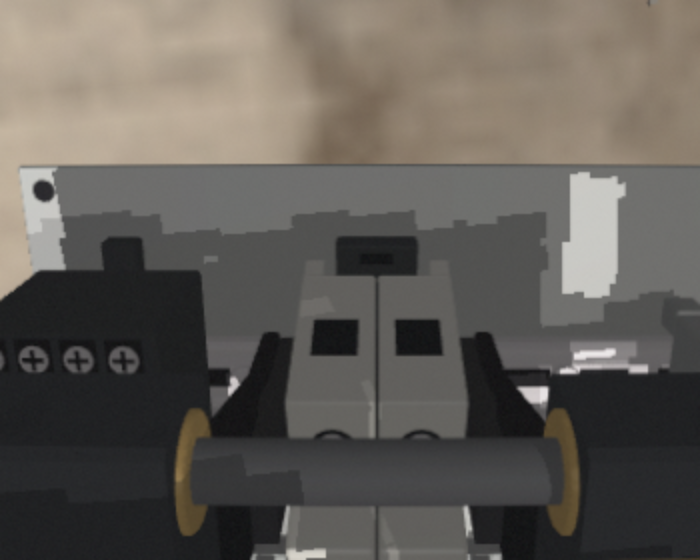

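The wrist view shows the breaker straight across the rail, its foot at about (375,255), with the fingers clear of the contactor. Lifting catches downward and pulling meets resistance, so the lip is under the edge. I'll ease down and let go.

```bash
python3 -m jog '[{"dp":[0,0,0.1],"twist":0,"fingers":0.3},{"dp":[0,0,0.2],"twist":0,"fingers":0.3},{"dp":[0,0,0.2],"twist":0,"fingers":0.3}]' 40;python3 -m jog '[{"dp":[0,0,0],"twist":0,"fingers":0.4},{"dp":[0,0,0],"twist":0,"fingers":0.45},{"dp":[0,0,0],"twist":0,"fingers":0.5},{"dp":[0,0,0],"twist":0,"fingers":0.5}]' 10; python3 tl.py side -4.65 35 90; python3 tl.py wrist -4.65 -30 30
```

```text
time_s: 13.45
tool_pos: [0.4272, 0.361, 0.0716]
tool_rot: [180.0, 0.1, 175.4]
force: [5.7, -1.1, -4.5]
grip_width: 0.0358
grasp_force: 40.0
time_s: 13.95
tool_pos: [0.426, 0.3618, 0.0719]
tool_rot: [180.0, -0.0, 175.5]
force: [0.2, 0.4, -0.6]
grip_width: 0.0431
grasp_force: 0.0
57.5 16 z-tcp [11.5 12.8 14. ]
60.5 25 z-tcp [10.7 12.  13.2]
63.5 24 z-tcp [ 9.7 11.  12.8]
66.5 22 z-tcp [10.  10.9 13.1]
69.5 23 z-tcp [ 8.9 10.1 11.9]
72.5 47 z-tcp [-43.6   8.2  10.7]
75.5 53 z-tcp [-43.    6.9   9.8]
78.5 38 z-tcp [-44.1 -41.8   9.1]
81.5 9 z-tcp [-43.2 -42.2 -41.1]
84.5 10 z-tcp [-41.2 -32.  -20.5]
87.5 26 z-tcp [-41.9 -40.9 -39.1]
90.5 27 z-tcp [-42.4 -40.8 -39.3]
```

```bash
python3 -m jog '[{"dp":[0,0,-4],"twist":0,"fingers":0.5},{"dp":[1,0,-8],"twist":0,"fingers":0},{"dp":[1.5,0,-9],"twist":0,"fingers":0},{"dp":[1.5,0,-9],"twist":0,"fingers":0},{"dp":[1.5,0,-9],"twist":0,"fingers":0},{"dp":[1.5,0,-9],"twist":0,"fingers":0}]' 20; cat > prof.py <<'E'
import sys,numpy as np
from cell import env
from h import *
n=sys.argv[1]; y0,y1=map(float,sys.argv[2:4])
c=env.read_camera(n); P=cloud(c)*1000; br=c["pixels"].min(-1)
ex=np.array([.9967,-.081]); ey=np.array([.081,.9967]); d=P[...,:2]-[447.9,360]
a=d@ex; b=d@ey; z=P[...,2]
# extent in b of things above 60 mm
m=(a>-60)&(a<60)&(z>60)&(z<135)
if len(sys.argv)>4:
  for s in range(-60,70,6):
    k=m&(a>=s)&(a<s+6)&(b>-60)&(b<75); 
    if k.sum()>8: print("a",s+3,k.sum(),"b",np.percentile(b[k],[2,50,98]).round(1))
for s in range(-60,60,4):
    k=m&(a>=s)&(a<s+4)&(b>y0)&(b<y1)
    if k.sum()>5: print(s+2,k.sum(),np.percentile(z[k],[10,50,90]).round(1))
print(np.round(env.get_obs()["tool_pos"],4))
E
python3 prof.py wrist -12 12; echo; python3 prof.py top -12 12
```

```text
time_s: 14.8
tool_pos: [0.4113, 0.3618, 0.1601]
tool_rot: [-179.9, -0.1, 175.4]
force: [0.3, 0.2, -0.2]
grip_width: 0.0036
grasp_force: 0.0
-50 6 [60.1 60.3 60.5]
-42 388 [61.9 68.3 75. ]
-38 479 [77.7 84.9 91.2]
-34 400 [ 93.6  98.3 101.8]
-30 205 [100.3 101.1 101.8]
-26 192 [ 99.5 100.3 101.2]
-22 160 [ 98.4  99.5 100.5]
-18 45 [97.4 98.2 99. ]
-14 37 [96.4 96.8 97.8]
-10 101 [ 96.2 101.4 106.9]
-6 77 [106.9 111.5 113.1]
-2 38 [110.5 112.  112.7]
2 36 [109.8 110.7 111.8]
6 64 [109.  110.4 116. ]
10 13 [108.2 109.6 111.7]
[0.4113 0.3619 0.1603]

-2 17 [111.2 112.7 113.6]
2 36 [108.  111.3 113.3]
6 33 [109.  110.3 112.6]
10 32 [115.7 117.8 119.9]
14 38 [116.1 118.8 121.1]
18 34 [106.5 108.7 115. ]
22 32 [104.8 107.3 108.9]
26 34 [103.5 105.4 107.4]
30 32 [102.5 104.2 107.5]
34 33 [101.7 103.9 106.3]
38 28 [ 83.8  99.8 104.1]
42 32 [82.6 85.  87.5]
46 31 [81.4 83.2 86.4]
50 32 [80.4 82.2 84.3]
54 33 [78.7 80.7 82.6]
[0.4114 0.362  0.1606]
```

Shoulder end is at x_r≈-33, z≈101, with tilt about 0.26, matching the hooked model. Next: press with closed fingers and follow the arc.

```bash
python3 go.py 420 362.3 104 175.35; python3 -m jog '[{"dp":[-0.85,0,2],"twist":0,"fingers":0},{"dp":[-0.85,0,4.5],"twist":0,"fingers":0},{"dp":[-0.85,0,5.5],"twist":0,"fingers":0},{"dp":[-0.85,0,5.7],"twist":0,"fingers":0},{"dp":[-0.85,0,5.7],"twist":0,"fingers":0}]' 20;  python3 -m jog '[{"dp":[0,0,0.15],"twist":0,"fingers":0},{"dp":[0.05,0,0.3],"twist":0,"fingers":0},{"dp":[0.05,0,0.3],"twist":0,"fingers":0}]'; python3 go.py 420 362.3 104 175.35
```

```text
now [411.4 362.  160.6] [-1.7993e+02 -6.0000e-02  1.7540e+02] F [-0.6 -0.4  1. ] t 14.9
dp cm [-0.86  0.1   5.66] twist 0.0
time_s: 15.52
tool_pos: [0.4204, 0.3622, 0.1053]
tool_rot: [180.0, 0.0, 175.4]
force: [0.7, 0.5, 0.4]
grip_width: 0.0005
grasp_force: 0.0
time_s: 15.9
tool_pos: [0.4196, 0.362, 0.1018]
tool_rot: [180.0, 0.0, 175.4]
force: [-0.8, -0.2, -0.0]
grip_width: 0.0005
grasp_force: 0.2
now [419.6 362.  101.8] [1.7997e+02 2.0000e-02 1.7542e+02] F [-0.8 -0.2 -0. ] t 15.9
dp cm [-0.03  0.03 -0.22] twist 0.1
```

```bash
python3 -m jog '[{"dp":[0.1,0,0.15],"twist":0,"fingers":0},{"dp":[0.2,0,0.3],"twist":0,"fingers":0},{"dp":[0.3,0,0.45],"twist":0,"fingers":0},{"dp":[0.3,0,0.45],"twist":0,"fingers":0}]'; python3 -m jog '[{"dp":[0.1,0,0.15],"twist":0,"fingers":0},{"dp":[0.2,0,0.25],"twist":0,"fingers":0},{"dp":[0.2,0,0.25],"twist":0,"fingers":0}]'
```

```text
time_s: 16.4
tool_pos: [0.4167, 0.3633, 0.0989]
tool_rot: [179.9, 0.0, 175.4]
force: [-2.7, -0.8, 7.8]
grip_width: 0.0003
grasp_force: 4.3
time_s: 16.77
tool_pos: [0.4144, 0.3639, 0.0968]
tool_rot: [179.8, 0.0, 175.5]
force: [-3.6, -0.7, 11.4]
grip_width: 0.0003
grasp_force: 5.4
```

```bash
python3 -m jog '[{"dp":[0.1,0,0.12],"twist":0,"fingers":0},{"dp":[0.15,0,0.2],"twist":0,"fingers":0},{"dp":[0.15,0,0.2],"twist":0,"fingers":0}]'
```

```text
time_s: 17.15
tool_pos: [0.4129, 0.362, 0.0921]
tool_rot: [-180.0, -0.0, 175.4]
force: [-0.8, 0.5, -0.7]
grip_width: -0.0002
grasp_force: 0.0
```

Force rose to about 11 N and then dropped, so it clicked. I'll press a little to confirm it's seated flat, then back off and look.

```bash
python3 -m jog '[{"dp":[0.1,0,0.2],"twist":0,"fingers":0},{"dp":[0.1,0,0.35],"twist":0,"fingers":0},{"dp":[0.1,0,0.35],"twist":0,"fingers":0}]'; python3 -m jog '[{"dp":[0,0,0.12],"twist":0,"fingers":0},{"dp":[0,0,0.12],"twist":0,"fingers":0}]';  python3 -m jog '[{"dp":[0,0,-2],"twist":0,"fingers":0},{"dp":[0.5,0,-6],"twist":0,"fingers":0},{"dp":[1,0,-7],"twist":0,"fingers":0},{"dp":[1,0,-7],"twist":0,"fingers":0}]'; python3 prof.py wrist -12 12 1; python3 prof.py top -12 12
```

```text
time_s: 17.52
tool_pos: [0.4121, 0.3625, 0.0893]
tool_rot: [180.0, 0.0, 175.4]
force: [-0.1, -1.3, 3.6]
grip_width: -0.0
grasp_force: 1.4
time_s: 17.77
tool_pos: [0.4124, 0.3628, 0.0891]
tool_rot: [179.9, 0.0, 175.4]
force: [-2.5, -1.0, 7.6]
grip_width: 0.0007
grasp_force: 4.2
time_s: 18.27
tool_pos: [0.402, 0.3636, 0.158]
tool_rot: [180.0, 0.0, 175.5]
force: [0.5, -0.2, 0.3]
grip_width: 0.0004
grasp_force: 0.0
a -45 1013 b [-17.6  -0.6  16.6]
a -39 783 b [-59.3 -12.5  16.5]
a -33 660 b [-59.   -8.6  16.7]
a -27 774 b [-59.5 -49.9  16.5]
a -21 324 b [-49.8 -16.7  17.3]
a -15 87 b [-49.8 -48.7 -48.4]
a -9 41 b [-48.8 -48.6 -48.4]
a -3 21 b [-48.8 -48.6 -48.4]
-46 582 [64.8 79.7 89.1]
-42 208 [88.3 89.  89.9]
-38 214 [88.5 89.2 90.2]
-34 208 [88.6 89.5 90.3]
-30 186 [88.5 89.2 90.1]
-26 71 [88.1 89.1 89.9]
42 9 [89.5 90.  90.8]
[0.4018 0.363  0.1571]
-14 12 [104.6 106.6 108. ]
-10 31 [104.4 108.5 115.5]
-6 34 [114.5 116.4 117.6]
-2 36 [112.9 115.1 117.5]
2 36 [105.3 107.7 110.6]
6 32 [104.4 107.  108.3]
10 33 [105.8 107.1 108.5]
14 34 [104.4 106.8 109.2]
18 33 [105.7 107.1 108.8]
22 32 [ 90.5 106.3 108.9]
26 34 [87.4 89.6 91.3]
30 31 [88.4 91.1 92.2]
34 31 [89.4 91.4 92.1]
38 33 [88.5 91.1 93. ]
42 32 [88.4 90.6 92.5]
46 23 [88.  90.9 92.3]
[0.4016 0.3626 0.1565]
```

Both shoulders are at z≈89.3 (rail top + 44), so it is seated flat. The gap to the contactor is about 30 mm. I'll turn the gripper 90° so its body clears the contactor and push low from the clamp side.

```bash
python3 -c "
from cell import env; print(env.get_obs()['qpos'].round(0))"; python3 go.py 450.7 394.5 156 85.35; python3 -m jog '[{"dp":[-0.6,-0.3,0],"twist":10,"fingers":0},{"dp":[-1.2,-0.7,0],"twist":20,"fingers":0},{"dp":[-1.8,-1.1,0],"twist":30,"fingers":0},{"dp":[-2.4,-1.5,0],"twist":40,"fingers":0},{"dp":[-3,-1.9,0],"twist":50,"fingers":0},{"dp":[-3.6,-2.3,0],"twist":60,"fingers":0},{"dp":[-4,-2.6,0],"twist":70,"fingers":0},{"dp":[-4.4,-2.8,0],"twist":80,"fingers":0}]'; python3 go.py 450.7 394.5 156 85.35
```

```text
[-48.   8.   3. 104.  -0.  69.  41.]
now [401.6 362.6 156.5] [-1.7991e+02 -6.0000e-02  1.7542e+02] F [-0.2  0.5  0.5] t 18.38
dp cm [-4.63  3.57  0.04] twist 90.1
time_s: 19.38
tool_pos: [0.4434, 0.3308, 0.1561]
tool_rot: [-179.9, 0.1, 95.1]
force: [0.2, -0.1, -0.5]
grip_width: 0.0005
grasp_force: 0.0
now [443.4 330.8 156.1] [-1.7988e+02  1.1000e-01  9.5060e+01] F [ 0.2 -0.1 -0.5] t 19.38
dp cm [ 6.28  1.29 -0.01] twist 9.7
```

```bash
python3 -m jog '[{"dp":[3,0.6,0],"twist":5,"fingers":0},{"dp":[6.3,1.3,0],"twist":9.7,"fingers":0},{"dp":[6.3,1.3,0],"twist":9.7,"fingers":0},{"dp":[6.3,1.3,0],"twist":9.7,"fingers":0}]'; python3 go.py 450.7 394.5 54 85.35; python3 -c "
from cell import env; print(env.get_obs()['qpos'].round(0))"; python3 prof.py top -12 12 1
```

```text
time_s: 19.88
tool_pos: [0.4505, 0.3945, 0.1564]
tool_rot: [-179.9, 0.2, 85.7]
force: [-0.1, -0.2, 0.6]
grip_width: 0.0005
grasp_force: 0.0
now [450.5 394.5 156.4] [-1.7993e+02  1.5000e-01  8.5730e+01] F [-0.1 -0.2  0.6] t 19.88
dp cm [ 0.03  0.03 10.24] twist 0.4
[-53.  15.  10.  96.  -3.  70. -46.]
a 39 13 b [-58.6 -55.3 -52. ]
[0.4508 0.3942 0.1568]
```

```bash
python3 -m jog '[{"dp":[0,0,4],"twist":0.3,"fingers":0},{"dp":[0,0,8],"twist":0.3,"fingers":0},{"dp":[0,0,9.5],"twist":0.3,"fingers":0},{"dp":[0,0,10],"twist":0.3,"fingers":0},{"dp":[0,0,10],"twist":0.3,"fingers":0}]'; python3 -m jog '[{"dp":[-0.3,0,0],"twist":0,"fingers":0},{"dp":[-0.5,0,0],"twist":0,"fingers":0},{"dp":[-0.5,0,0],"twist":0,"fingers":0}]';python3 -m jog '[{"dp":[-0.2,0,0],"twist":0,"fingers":0},{"dp":[-0.3,0,0],"twist":0,"fingers":0},{"dp":[-0.3,0,0],"twist":0,"fingers":0}]'
```

```text
time_s: 20.55
tool_pos: [0.4515, 0.3961, 0.059]
tool_rot: [179.9, -0.1, 85.4]
force: [0.3, -0.8, -0.5]
grip_width: 0.0005
grasp_force: 0.0
time_s: 20.92
tool_pos: [0.4507, 0.3907, 0.0585]
tool_rot: [180.0, -0.0, 85.4]
force: [-0.3, 0.2, -0.1]
grip_width: 0.0004
grasp_force: 0.0
time_s: 21.3
tool_pos: [0.4502, 0.3887, 0.0582]
tool_rot: [180.0, -0.1, 85.4]
force: [1.2, 1.9, -0.9]
grip_width: 0.0004
grasp_force: 1.2
```

```bash
python3 -m jog '[{"dp":[-0.15,0,0],"twist":0,"fingers":0},{"dp":[-0.3,0,0],"twist":0,"fingers":0},{"dp":[-0.45,0,0],"twist":0,"fingers":0},{"dp":[-0.6,0,0],"twist":0,"fingers":0}]'; python3 -m jog '[{"dp":[-0.2,0,0],"twist":0,"fingers":0},{"dp":[-0.4,0,0],"twist":0,"fingers":0},{"dp":[-0.6,0,0],"twist":0,"fingers":0},{"dp":[-0.8,0,0],"twist":0,"fingers":0}]'
```

```text
time_s: 21.8
tool_pos: [0.4498, 0.3819, 0.0581]
tool_rot: [180.0, -0.0, 85.4]
force: [1.3, 3.7, 0.7]
grip_width: 0.0002
grasp_force: 1.8
time_s: 22.3
tool_pos: [0.4491, 0.3737, 0.058]
tool_rot: [180.0, -0.0, 85.4]
force: [0.4, 3.1, 0.8]
grip_width: 0.0005
grasp_force: 1.8
```

```bash
python3 -m jog '[{"dp":[-0.2,0,0],"twist":0,"fingers":0},{"dp":[-0.4,0,0],"twist":0,"fingers":0},{"dp":[-0.6,0,0],"twist":0,"fingers":0},{"dp":[-0.8,0,0],"twist":0,"fingers":0},{"dp":[-1,0,0],"twist":0,"fingers":0},{"dp":[-1,0,0],"twist":0,"fingers":0}]'; python3 -m jog '[{"dp":[-0.1,0,0],"twist":0,"fingers":0},{"dp":[-0.2,0,0],"twist":0,"fingers":0},{"dp":[-0.2,0,0],"twist":0,"fingers":0}]'; python3 tilt.py side s6; python3 tilt.py top t6
```

```text
time_s: 23.05
tool_pos: [0.4481, 0.3634, 0.0578]
tool_rot: [-180.0, 0.0, 85.4]
force: [0.2, 3.0, 0.6]
grip_width: 0.0007
grasp_force: 1.4
time_s: 23.42
tool_pos: [0.4479, 0.3617, 0.0578]
tool_rot: [-180.0, 0.0, 85.4]
force: [1.0, 2.1, 0.7]
grip_width: 0.0003
grasp_force: 1.6
```

```bash
python3 -m jog '[{"dp":[-0.1,0,0],"twist":0,"fingers":0},{"dp":[-0.2,0,0],"twist":0,"fingers":0},{"dp":[-0.2,0,0],"twist":0,"fingers":0}]';python3 -m jog '[{"dp":[-0.1,0,0],"twist":0,"fingers":0},{"dp":[-0.2,0,0],"twist":0,"fingers":0},{"dp":[-0.2,0,0],"twist":0,"fingers":0}]'
```

```text
time_s: 23.9
tool_pos: [0.4478, 0.3597, 0.0579]
tool_rot: [-180.0, 0.0, 85.4]
force: [1.3, 2.2, 0.7]
grip_width: 0.0006
grasp_force: 1.6
time_s: 24.28
tool_pos: [0.4477, 0.359, 0.0579]
tool_rot: [180.0, -0.1, 85.4]
force: [1.1, 6.4, -0.5]
grip_width: 0.0003
grasp_force: 2.9
```

```bash
python3 -m jog '[{"dp":[-0.1,0,0],"twist":0,"fingers":0},{"dp":[-0.15,0,0],"twist":0,"fingers":0},{"dp":[-0.15,0,0],"twist":0,"fingers":0}]'; python3 -m jog '[{"dp":[1.2,0,0],"twist":0,"fingers":0},{"dp":[2.2,0,0],"twist":0,"fingers":0},{"dp":[2.2,0,-5],"twist":0,"fingers":0},{"dp":[2.2,0,-10],"twist":0,"fingers":0},{"dp":[8,0,-15],"twist":0,"fingers":0},{"dp":[14,0,-15],"twist":0,"fingers":0},{"dp":[18,0,-15],"twist":0,"fingers":0},{"dp":[18,0,-15],"twist":0,"fingers":0}]'; python3 tilt.py top t7; python3 tilt.py side s7; python3 - <<'E'
import numpy as np,cv2
from h import *
for n in("t7","s7"):
    P=cloud(dict(np.load(f"pics/{n}.npz")))*1000
    ex=np.array([.9967,-.081]); ey=np.array([.081,.9967]); d=P[...,:2]-[447.9,360]; a=d@ex;b=d@ey;z=P[...,2]
    for lab,m in (("brk",(abs(a)<52)&(b>-46)&(b<25)&(z>84)&(z<125)),("cont",(abs(a)<45)&(b<-42)&(b>-110)&(z>124))):
        q=np.stack([a[m],b[m],z[m]],1); 
        if len(q): print(n,lab,len(q),np.percentile(q,[1,99],axis=0).round(1).tolist())
    for s in(-42,-32,30,40):
        k=(abs(a-s)<4)&(b>-42)&(b<-16)&(z>80)&(z<125); print(s,k.sum(),np.median(z[k]).round(1))
t=cv2.imread("pics/t7.png")[225:340,245:400]; s=cv2.imread("pics/s7.png")[200:350,220:370]
cv2.imwrite("pics/f7.png",np.hstack([cv2.resize(t,(400,300),interpolation=3),cv2.resize(s,(300,300),interpolation=3)]))
E
```

```text
time_s: 24.65
tool_pos: [0.4477, 0.3589, 0.0582]
tool_rot: [179.9, -0.2, 85.5]
force: [1.6, 8.7, -3.2]
grip_width: 0.0003
grasp_force: 4.4
time_s: 25.65
tool_pos: [0.4592, 0.5397, 0.2054]
tool_rot: [-179.8, 0.1, 85.7]
force: [-0.5, -0.9, -0.5]
grip_width: 0.0003
grasp_force: 0.0
t7 brk 1116 [[-44.0, -45.6, 85.4], [46.2, -11.2, 117.0]]
t7 cont 284 [[-12.0, -84.6, 124.3], [15.1, -55.0, 131.9]]
-42 60 89.2
-32 71 89.9
30 71 89.7
40 68 89.4
s7 brk 785 [[-44.4, -45.5, 86.1], [46.7, -13.7, 116.2]]
s7 cont 307 [[-11.9, -87.6, 124.0], [15.3, -58.4, 129.3]]
-42 60 88.5
-32 42 89.0
30 62 89.0
40 69 88.8
```

View pics/f7.png

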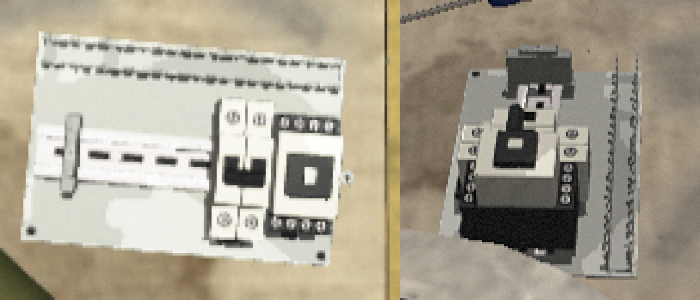

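The picture shows the breaker flat on the rail (about 243,170) and butted against the contactor (about 305,175). The push came to a firm stop, and the tools were not touched.

```bash
python3 -c "
from cell import env; print(env.sign_off())"
```

```text
the job is handed in; nothing more can be done
None
```

The breaker is hooked and clicked onto the rail, sits flat, and is butted against the contactor. The arm is clear and the job was handed in at about 26 s; sign-off gave no verdict.

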